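# Take a sprung-in guide roller out of its housing

## Task

The blue guide roller is trapped at both ends under the covers of its green housing. Push it endways under the longer cover against the hidden spring buffer until its other end comes clear of the shorter cover, tilt that end up through the window and draw the roller out slantwise, without forcing it against the housing or disturbing the tools around it. Finish still holding the roller motionless in the air, all of it at least 5 cm above the housing's covers.

Things in the scene. Friction and masses are not known exactly. Their poses are not given: they have to be found in the camera images.
- housing: Green sheet-metal trough fixed to the bench, 146 mm wide (its x), 291 mm long (its y, -127 to +164), 69 mm high. Origin on its underside, z up. Inside: x -70 to +70, y -124 to +161, floor top z = 4 mm. Two flat covers with yellow edge stripes (underside z = 66, top z = 69) close its ends: the shorter over y = -124 to -90, the longer over y = +75 to +161 mm.
- window (a point): Centre of the open window between the two covers, level with their tops, at housing (0, -7.5, 69) mm; the window is 165 mm along y by 140 mm along x.
- saddle (a point): Middle of the black saddle near the longer cover, at housing (0, 60, 18) mm, where the roller's underside rests; a like one is at y = -65 mm. Each is 50 mm wide (x), 12 mm long (y); cheeks on both sides of the roller stand to z = 26 mm, from 15 to 23 mm off the centre line, leaving the roller 2 mm on each side.
- roller: Guide roller: straight round bar, 26 mm diameter, 210 mm long, blue with bare steel ends, 0.2 to 0.4 kg. Origin at the middle of its axis, y along its axis; it may be rolled about y. At the start it lies on the saddles, axis at housing z = 31 mm, parallel to housing y (+y the same way), middle at housing y = -10 to -2 mm, both ends under the covers.
- buffer_end (a point): Centre of the roller's +y end face (105 mm from its middle), the end that goes under the longer cover to the buffer.
- free_end (a point): Centre of the roller's -y end face (105 mm from its middle), the end to be tilted up out of the window.
- buffer (a joint): Travel (m) of the orange spring buffer hidden under the longer cover: 0 at rest, to 0.028 pushed to housing +y. Its face (50 mm wide, z 8 to 54 mm) rests at housing y = +106 to +116 mm, different each time. It resists with 2.4 N plus 200 N/m: 8 N fully in, then solid. The free end clears the shorter cover when the buffer end is past housing y = +120 mm (travel 4 to 14 mm).
- masking_tape: Bystander: roll of cream masking tape lying flat behind the housing, 101 mm across, 24 mm high; origin under its centre.
- oil_can: Bystander: red oil can with a spout, 62x84x162 mm, standing to the right; origin under its centre.
- screwdriver_cross: Bystander: screwdriver with red handle, 171 mm, lying to the right; origin under its centre.
- tape_measure: Bystander: yellow tape measure, 36x93x68 mm, to the right; origin under its centre.
- screw_jar_2: Bystander: clear screw jar with red lid, 66 mm across, 80 mm high, to the right; origin under its centre.
There are look-alikes about, which are no part of the job. There is more than one size of the roller; the job needs the larger.

How it is judged:
By the outcome, as a careful person would: the job done as asked, in the order asked, and still so for the second after the job is handed in, while the arm keeps its last pose, push and grip.
It also fails if it takes over 38 s, if anything falls off the work surface, if the arm or the gripper's body presses on something with over 40 N, if the wrist force passes 120 N, or if a joint passes its speed limit or range.

## Robot

A 6-joint arm with a two-finger parallel gripper is mounted at the origin on a cart in front of the work surface, level with it; the furniture and walls round the work are solid. World frame = base frame: x ahead of the robot, y to its left, z up, the work surface at z = 0. Lengths are in mm, angles in rad, forces in N, time in s.
With the tool pointing down it reaches from about 350 to 775 mm from the base axis. Payload 7.3 kg.
Tool frame: the origin (TCP) lies at the very end of the fingers, on their centre line; the grasp point (between the pads) lies behind it (bot.grip_point_offset is the z of the grasp point in the tool frame, in mm); z points along the fingers, y is the line along which they close (so a half turn about z gives the same grasp; the last joint's range is limited). The gripper opens to 92 mm and grips with 3 to 60 N. Pads are 19 mm wide; open, the fingers measure 130 mm over their backs; the gripper's body (75 mm by 190 mm) begins 47 mm behind the grasp point.
Start: joints at [-1.371, 0.342, 1.524, -0, 1.275, -0.146], TCP at [177.971, -493.934, 226.741] pointing down, gripper open.
Joint ranges: [-2.53, 2.53], [-0.77, 2.02], [0.04, 2.7], [-1, 4.14], [0.28, 2.66], [-3.11, 3.11]. Speed limits (rad/s): [2.57, 2.57, 3.14, 3.14, 3.14, 3.14].

## Interface

Orientations are given as [roll, pitch, yaw] about the fixed x, y, z axes, in that order (R = Rz(yaw) Ry(pitch) Rx(roll)).
In Python, from plant import bot gives the robot as it stands. The module is installed in compiled form; this text tells all that it offers.
- The arm moves only by the shell command python3 -m crank 'ROWS'. ROWS is JSON, a list that holds one entry, the list of rows, each a list of 5 numbers: the opening, from 0 (shut) to 1 (fully open), then the shift along the tool's x, y, z in cm, then the turn about the tool's z in degrees. In form: [[[claw, x, y, z, turn], ...]]. A call has exactly 10 rows; each row is the pose to reach, as a shift and turn from the pose commanded when the call began, along the tool's axes at that moment; what a row does not reach only later rows make up. A row lasts 1/10 s, in which the tool goes at most 50 mm and 8.59 degrees, less where a joint would pass 70% of its speed; a pose out of reach is approached as far as the arm can. A call with a gripper value outside its range is refused whole. The fingers move at their own pace and stop on an object; the grip force is fixed at half the most. Time passes only in rows, so rows that repeat a pose let the fingers close, or fill a call up. It gives the time, the measured TCP pose, the force, the opening and the grip force at its end, in the units of the state.
- bot.get_obs(): the state, without advancing time (a new reading comes with each control period).
- bot.capture(name): name is "scene" or "top" or "wrist"; returns (picture, depth): 384x512x3 uint8, red, green, blue; 384x512 float32, mm along the optical axis (not along the pixel's ray), 0 where there is no reading.
- bot.calibration(name): a dict with "vertical_fov" (degrees; the focal length in pixels is half the picture's height over the tangent of half this angle, whatever the lens; pixels are square), "cx", "cy" (the principal point, pixels), "rvec" (rotation vector, rad) and "tvec" (3), from world to camera coordinates, as OpenCV has them; the wrist camera has in their place "tool_from_camera" (4x4, takes a point from camera to tool coordinates, whose origin is the TCP and whose axes are the flange's). Camera axes: x right, y down, z forward; pixel columns grow to the right and rows downward; lengths in mm; the calibration is good to about 2 mm. A picture is of the moment at which its call begins: read the wrist's pose just before it. calibration takes no time and is no camera call.
- bot.close_job(): hands the job in; it is judged then, once.
The state is a dict: "time": time; "joint_positions": joint angles; "dq": joint speeds; "tau": joint torques, N m; "tool_pos": TCP position; "tcp_rot": TCP orientation; "contact_force": force on the tool from outside, world axes, zero at the start; "moment": the same for the moment, N m; "grip_width": finger opening in mm; "finger_force": force on a finger pad.
Only numpy, scipy, OpenCV 4.12 (cv2) and the standard library are available. Lean on these libraries where they do the work, as an engineer would, in place of code of your own. Each camera call takes 0.05 s, during which the arm holds its last target. There are 200 camera calls.

## Working session

There is one attempt and no reset: what is moved stays moved. The work goes in short steps, Python scripts to look and compute and a shell command to move; the robot and the scene stay as the last step left them, time stands still between calls to the robot, and variables do not carry over. Pictures are saved under pics/ and viewed, at most 10 in all, crops included, and the job is handed in when it is done.

```bash
mkdir -p pics; cat > h.py <<'E'
import numpy as np, cv2
from plant import bot
from scipy.spatial.transform import Rotation as R
def T_wc(name,obs=None):
    c=bot.calibration(name); 
    if name=="wrist":
        T=np.eye(4);T[:3,:3]=R.from_euler('xyz',obs["tcp_rot"]).as_matrix();T[:3,3]=obs["tool_pos"]
        return T@np.array(c["tool_from_camera"])
    M=np.eye(4);M[:3,:3]=cv2.Rodrigues(np.array(c["rvec"],float))[0];M[:3,3]=np.ravel(c["tvec"])
    return np.linalg.inv(M)
def cap(name,tag):
    o=bot.get_obs(); im,d=bot.capture(name); T=T_wc(name,o)
    cv2.imwrite(f"pics/{tag}.png",im[:,:,::-1]); np.savez(f"{tag}.npz",im=im,d=d,T=T,P=cloud(name,d,T)); return im,d
def cloud(name,d,T):
    c=bot.calibration(name);h,w=d.shape;f=h/2/np.tan(np.radians(c["vertical_fov"]/2))
    v,u=np.mgrid[:h,:w]; P=np.stack([(u-c["cx"])/f*d,(v-c["cy"])/f*d,d],-1)@T[:3,:3].T+T[:3,3]
    P[d<=0]=np.nan; return P
E
python3 - <<'E'
from h import *
o=bot.get_obs();print(o,bot.grip_point_offset)
a,_=cap("scene","s0");b,_=cap("top","t0")
print(bot.calibration("top"),bot.calibration("wrist"))
cv2.imwrite("pics/both.png",cv2.resize(np.vstack([a,b])[:,:,::-1],(450,600)) if 0 else cv2.resize(np.hstack([a,b])[:,:,::-1],(800,300)))
E
```

```text
{'time': 0.0, 'joint_positions': array([-1.37099439e+00,  3.42712567e-01,  1.52505083e+00,  2.23388195e-06,
        1.27540654e+00, -1.46025701e-01]), 'dq': array([-1.21635228e-03, -2.92441185e-04, -1.02299199e-03, -6.31288579e-04,
       -3.08301230e-04, -7.21850448e-05]), 'tau': array([-2.46486015e-03, -4.31256795e+01, -2.44222176e+01,  7.16584828e-02,
        5.60771464e-02, -1.44944620e-04]), 'tool_pos': array([ 177.88557031, -493.49244481,  226.03844177]), 'tcp_rot': array([-3.14003246e+00, -2.31619910e-04,  3.45826807e-01]), 'contact_force': array([-0.529624  , -0.24884337,  0.29434898]), 'moment': array([-0.04947185,  0.01357069, -0.01731115]), 'finger_force': 0.0, 'grip_width': 91.49520242780785} -18.8
{'vertical_fov': 52.95074017480599, 'cx': 253.76545909185853, 'cy': 189.7479911006434, 'rvec': array([ 2.1566796 , -2.11198662,  0.17502641]), 'tvec': array([ -17.66510274,  537.39463884, 1128.37196733])} {'vertical_fov': 60.66686940929943, 'cx': 253.73862390541217, 'cy': 189.5500029415081, 'tool_from_camera': array([[-8.48340744e-04, -9.68241529e-01, -2.50015243e-01,
         6.68587291e+01],
       [ 9.99999241e-01, -5.98082520e-04, -1.07694140e-03,
        -6.83415557e-02],
       [ 8.93209645e-04, -2.50015967e-01,  9.68241302e-01,
        -1.57675528e+02],
       [ 0.00000000e+00,  0.00000000e+00,  0.00000000e+00,
         1.00000000e+00]])}
```

View pics/t0.png

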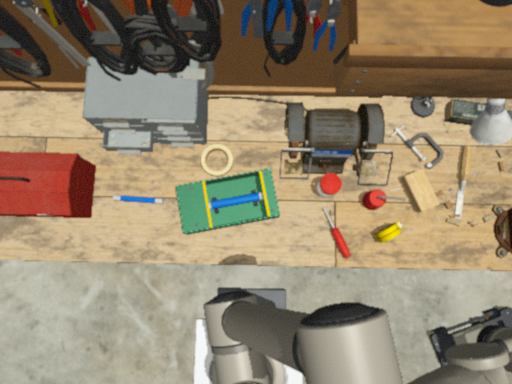

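View pics/s0.png

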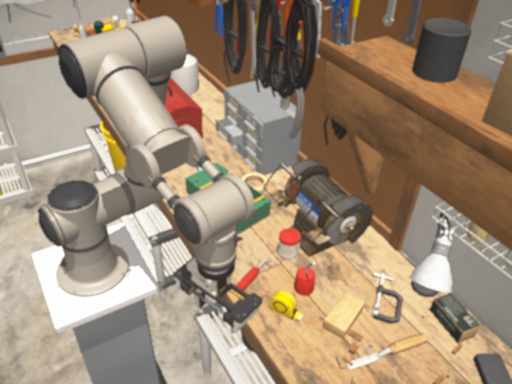

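The top view shows the green housing at about (228,201), with stripes at (208,205) and (266,194); the longer cover is on the left. Two candidates for the roller: the blue bar in the housing at (236,200), and a thin blue bar on the bench at (138,199). The housed one fits because it is larger and trapped under covers. I'll measure both and check in a crop.

```bash
python3 - <<'E'
from h import *
z=np.load("t0.npz");im=z["im"];P=z["P"]
hsv=cv2.cvtColor(im,cv2.COLOR_RGB2HSV)
def m(lo,hi,box):
    k=cv2.inRange(hsv,lo,hi)>0; b=np.zeros_like(k);b[box[1]:box[3],box[0]:box[2]]=1; return k&b&~np.isnan(P[...,0])
g=m((50,60,30),(90,255,255),(165,160,290,240)); y=m((22,120,120),(35,255,255),(165,160,290,240))
bl=m((95,90,60),(125,255,255),(165,160,290,240)); b2=m((95,90,60),(125,255,255),(100,185,170,212))
for n,k in (("g",g),("y",y),("bl",bl),("b2",b2)):
    p=P[k];print(n,len(p),np.percentile(p,[2,50,98],axis=0).round(1).tolist())
k=(g|y)&(P[...,2]>60)&(P[...,2]<80)
p=P[k]; 
r=cv2.minAreaRect(p[:,:2].astype(np.float32));print("rect",r, np.median(p[:,2]))
for n,k in (("bl",bl),("b2",b2)):
    r=cv2.minAreaRect(P[k][:,:2].astype(np.float32));print(n,r)
n,l,s,_=cv2.connectedComponentsWithStats(y.astype(np.uint8))[0:4]
for i in range(1,n):
    if s[i,4]>15:
        q=P[l==i];print("stripe",q.mean(0).round(1),cv2.minAreaRect(q[:,:2].astype(np.float32)))
# all objects heights near
cv2.imwrite("pics/c0.png",cv2.resize(im[150:250,100:300,::-1],(800,400),interpolation=cv2.INTER_CUBIC))
E
```

```text
g 3759 [[414.2, -67.2, -0.5], [495.8, 84.1, 34.9], [586.6, 212.3, 72.2]]
y 303 [[426.0, -52.9, 2.1], [509.0, -22.0, 68.5], [591.0, 145.5, 73.9]]
bl 422 [[483.2, -19.6, 4.7], [504.8, 50.0, 40.8], [528.4, 119.6, 46.6]]
b2 162 [[497.5, 302.6, 11.4], [505.6, 353.8, 17.4], [514.4, 406.0, 21.7]]
rect ((500.6681823730469, 72.987548828125), (143.83836364746094, 289.2566223144531), 11.764362335205078) 68.5022586095829
bl ((507.0367431640625, 51.348487854003906), (29.765071868896484, 149.39273071289062), 12.296142578125)
b2 ((506.4010009765625, 354.7486267089844), (106.66316986083984, 14.351393699645996), 86.94293212890625)
stripe [525.8 -36.9  61.9] ((524.9004516601562, -37.391300201416016), (141.32688903808594, 8.825783729553223), 12.124826431274414)
stripe [488.  132.2  62.6] ((489.055908203125, 132.32037353515625), (141.39462280273438, 8.299091339111328), 11.796299934387207)
```

View pics/c0.png

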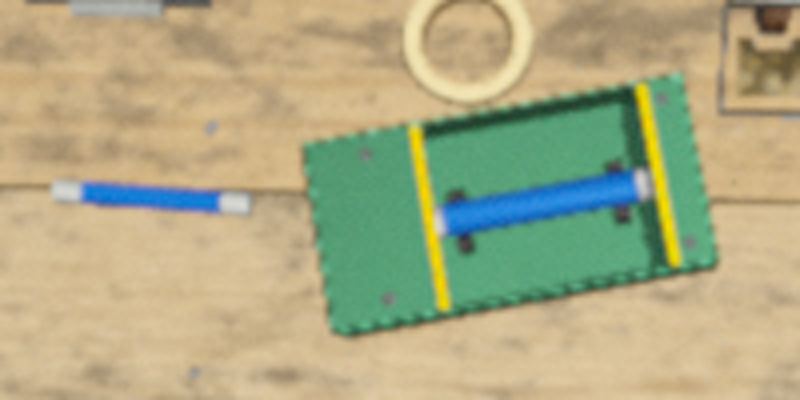

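The crop confirms it. The blue bar with steel ends at crop (440–650, 220–183), about 26 mm across and lying under both covers, is the job's roller. The one at (150,198) is thinner and about 107 mm long, so it is the look-alike. The housing origin is about (504.5, 55) with a yaw of about 12°. I'm moving to hover over the grip area with yaw 102°.

```bash
python3 -m crank '[[[1,4.9,-3.6,0,-8.2],[1,9.8,-7.3,0,-16.4],[1,14.6,-10.9,0,-24.6],[1,19.5,-14.6,0,-32.8],[1,24.4,-18.2,0,-41],[1,29.3,-21.8,0,-49.2],[1,34.1,-25.5,0,-57.4],[1,39,-29.1,0,-65.6],[1,43.9,-32.7,0,-73.8],[1,48.8,-36.4,0,-82]]]'; python3 -m crank '[[[0.6,0,0,0,0],[0.6,0,0,0,0],[0.6,0,0,0,0],[0.6,0,0,0,0],[0.6,0,0,0,0],[0.6,0,0,0,0],[0.6,0,0,0,0],[0.6,0,0,0,0],[0.6,0,0,0,0],[0.6,0,0,0,0]]]'
```

```text
time: 1.1
tool_pos: [454.4, -74.8, 226.6]
tcp_rot: [-3.141, 0.0, 1.783]
contact_force: [-0.1, -1.0, -0.6]
grip_width: 91.6
finger_force: 0.0
time: 2.1
tool_pos: [453.7, -76.9, 226.7]
tcp_rot: [3.142, 0.0, 1.777]
contact_force: [0.4, 0.9, 0.8]
grip_width: 55.0
finger_force: 0.0
```

```bash
python3 -m crank '[[[0.6,2,2,0,0],[0.6,4,4,0,0],[0.6,6,6,0,0],[0.6,7.6,7.6,0,0],[0.6,7.6,7.6,0,0],[0.6,7.6,7.6,0,0],[0.6,7.6,7.6,0,0],[0.6,7.6,7.6,0,0],[0.6,7.6,7.6,0,0],[0.6,7.6,7.6,0,0]]]'; python3 - <<'E'
from h import *
im,d=cap("wrist","w0")
cv2.imwrite("pics/w0.png",im[:,:,::-1])
o=bot.get_obs();print(o["tool_pos"],o["tcp_rot"])
P=np.load("w0.npz")["P"]
hsv=cv2.cvtColor(im,cv2.COLOR_RGB2HSV)
ok=~np.isnan(P[...,0])
bl=(cv2.inRange(hsv,(95,90,60),(125,255,255))>0)&ok&(P[...,2]>20)&(P[...,2]<60)
y=(cv2.inRange(hsv,(22,120,120),(35,255,255))>0)&ok&(P[...,2]>55)&(P[...,2]<85)
p=P[bl];print("bl",len(p),cv2.minAreaRect(p[:,:2].astype(np.float32)),np.percentile(p[:,2],[5,50,98]))
n,l,s,_=cv2.connectedComponentsWithStats(y.astype(np.uint8))[:4]
for i in range(1,n):
    if s[i,4]>150:
        q=P[l==i];print("stripe",q.mean(0).round(1),cv2.minAreaRect(q[:,:2].astype(np.float32)))
E
```

```text
time: 3.1
tool_pos: [512.4, 12.6, 226.8]
tcp_rot: [3.141, 0.0, 1.776]
contact_force: [-0.5, -0.3, 0.2]
grip_width: 55.1
finger_force: 0.0
[512.47694126  12.72273659 226.78858966] [3.14147826e+00 1.56114520e-04 1.77634292e+00]
bl 3514 ((505.3750305175781, 52.16485595703125), (25.2696533203125, 150.9595184326172), 11.542716979980469) [34.7551738  41.64140334 44.30045557]
stripe [474.4 129.9  69.3] ((475.66583251953125, 130.1760711669922), (86.36954498291016, 6.550980567932129), 11.606338500976562)
stripe [522.4 -37.1  69.1] ((522.3945922851562, -37.40938949584961), (109.4458236694336, 7.552266597747803), 12.51140308380127)
```

View pics/w0.png

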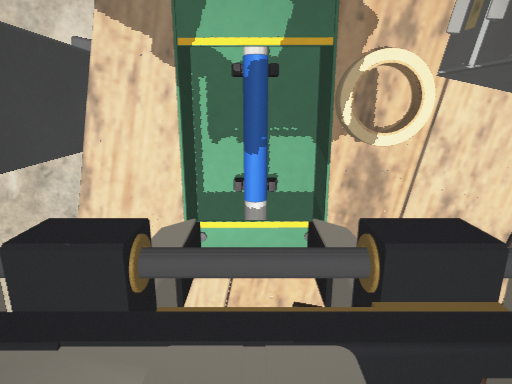

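The wrist view shows the roller vertical in the picture at column 256 (blue from rows 53 to 203), between stripes at rows 41 and 225. The tape roll is at (390,97). The roller's middle is at housing y ≈ -3, so its free end is at about -108. I'll grip it 40 mm from the middle, on the free-end side, between the saddles.

```bash
python3 -m crank '[[[0.6,0,0.1,3,0],[0.6,0,0.1,6,0],[0.6,0,0.1,9,0],[0.6,0,0.1,12,0],[0.6,0,0.1,15,0],[0.6,0,0.1,17.5,0],[0.6,0,0.1,19.5,0],[0.6,0,0.1,20.5,0],[0.6,0,0.1,21.2,0],[0.6,0,0.1,21.2,0]]]'; python3 -m crank '[[[0.6,0,0,0,0],[0.4,0,0,0,0],[0.34,0,0,0,0],[0.3,0,0,0,0],[0.27,0,0,0,0],[0.27,0,0,0,0],[0.27,0,0,0,0],[0.27,0,0,0,0],[0.27,0,0,0,0],[0.27,0,0,0,0]]]'
```

```text
time: 4.15
tool_pos: [513.5, 13.2, 14.4]
tcp_rot: [-3.141, -0.0, 1.777]
contact_force: [-0.1, -0.1, 0.2]
grip_width: 54.9
finger_force: 0.0
time: 5.15
tool_pos: [513.7, 13.3, 14.8]
tcp_rot: [3.141, 0.0, 1.777]
contact_force: [0.2, 0.1, 3.3]
grip_width: 25.2
finger_force: 30.0
```

```bash
python3 -m crank '[[[0.27,0.3,0,0,0],[0.27,0.6,0,0,0],[0.27,0.9,0,0,0],[0.27,1.2,0,0,0],[0.27,1.5,0,0,0],[0.27,1.8,0,0,0],[0.27,2.1,0,0,0],[0.27,2.4,0,0,0],[0.27,2.4,0,0,0],[0.27,2.4,0,0,0]]]'; python3 - <<'E'
from h import *
o=bot.get_obs();print(o["contact_force"],o["moment"])
im,d=cap("top","t1");a,_=cap("wrist","w1")
cv2.imwrite("pics/c1.png",np.hstack([cv2.resize(im[150:250,170:290,::-1],(400,333),interpolation=cv2.INTER_CUBIC),cv2.resize(a[:,:,::-1],(400,333))]))
E
```

```text
time: 6.15
tool_pos: [509.0, 36.5, 14.8]
tcp_rot: [3.141, 0.001, 1.777]
contact_force: [1.2, -5.0, 2.5]
grip_width: 25.6
finger_force: 30.0
[ 1.19836386 -5.04370094  2.5336973 ] [-0.75214089 -0.25654283  0.04029905]
```

View pics/c1.png

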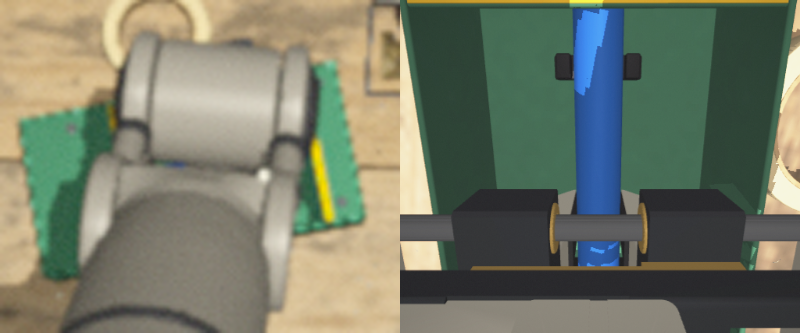

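The wrist view (right) shows the roller's blue body running under the longer cover's stripe at crop (598,5), with the grip intact. The 5 N force says the buffer is compressed about 10 mm, so the free end should be at about y = -84, past the shorter cover's edge at -90. I'll push 2 mm more and start lifting gently.

```bash
python3 -m crank '[[[0.27,0.2,0,0,0],[0.27,0.2,0,-0.3,0],[0.27,0.2,0,-0.6,0],[0.27,0.2,0,-0.9,0],[0.27,0.2,0,-1.2,0],[0.27,0.2,0,-1.5,0],[0.27,0.2,0,-1.8,0],[0.27,0.2,0,-2,0],[0.27,0.2,0,-2,0],[0.27,0.2,0,-2,0]]]'; python3 - <<'E'
from h import *
o=bot.get_obs();print(o["contact_force"],o["moment"],o["tool_pos"])
cap("wrist","w2")
P=np.load("w2.npz")["P"];im=np.load("w2.npz")["im"]
hsv=cv2.cvtColor(im,cv2.COLOR_RGB2HSV)
bl=(cv2.inRange(hsv,(95,90,60),(125,255,255))>0)&~np.isnan(P[...,0])
bl[220:]=0
p=P[bl]; u=np.array([-.204,.979]); t=(p[:,:2]-[504.5,55])@u
for a in range(-20,80,10):
    q=p[(t>a)&(t<a+10)]
    if len(q)>5: print(a+5,np.percentile(q[:,2],95).round(1),len(q))
E
```

```text
time: 7.25
tool_pos: [507.9, 38.3, 34.2]
tcp_rot: [-3.141, 0.001, 1.777]
contact_force: [0.9, -5.3, -3.5]
grip_width: 25.3
finger_force: 30.0
[ 0.87858748 -5.25795716 -3.50766384] [-1.10241848 -0.45478347  0.01607118] [507.91864651  38.27517004  34.16634054]
-5 48.6 13
5 60.0 1045
15 58.9 1304
25 57.6 1347
35 56.3 1385
45 55.0 1445
55 53.6 1445
65 52.3 1517
75 51.0 1398
```

The roller is tilting passively in the pads, already 7° with the free end up. I'll keep lifting.

```bash
cat > ang.py <<'E'
from h import *
import sys
o=bot.get_obs();print(o["contact_force"].round(1),o["moment"].round(2),o["tool_pos"].round(1))
cap("wrist",sys.argv[1])
z=np.load(sys.argv[1]+".npz");P=z["P"];im=z["im"]
hsv=cv2.cvtColor(im,cv2.COLOR_RGB2HSV)
bl=(cv2.inRange(hsv,(95,90,60),(125,255,255))>0)&~np.isnan(P[...,0])
bl[220:]=0
p=P[bl]; t=(p[:,:2]-[504.5,55])@np.array([-.204,.979])
T=[];Z=[]
for a in range(-60,100,10):
    q=p[(t>a)&(t<a+10)]
    if len(q)>200: T.append(np.median(t[(t>a)&(t<a+10)]));Z.append(np.percentile(q[:,2],95))
k=np.polyfit(T,Z,1);th=np.degrees(np.arctan(-k[0]));r=13/np.cos(np.radians(th))
g=float((o["tool_pos"][:2]-[504.5,55])@np.array([-.204,.979]))
print("theta",th,"range",T[0],T[-1],"grip y",g)
for y in (127,75,60,-90): print(y,"top",np.polyval(k,y).round(1),"bot",(np.polyval(k,y)-2*r).round(1))
E
python3 -m crank '[[[0.27,0,0,-0.3,0],[0.27,0,0,-0.6,0],[0.27,0,0,-0.9,0],[0.27,0,0,-1.2,0],[0.27,0,0,-1.5,0],[0.27,0,0,-1.8,0],[0.27,0,0,-2.1,0],[0.27,0,0,-2.3,0],[0.27,0,0,-2.3,0],[0.27,0,0,-2.3,0]]]'; python3 ang.py w3
```

```text
time: 8.3
tool_pos: [507.9, 38.4, 57.2]
tcp_rot: [-3.141, 0.001, 1.777]
contact_force: [2.1, -4.9, -2.3]
grip_width: 25.3
finger_force: 30.0
[ 2.1 -4.9 -2.3] [-1.   -0.43 -0.09] [507.9  38.4  57.2]
theta 16.2409592218008 range 5.531236289600723 73.67093731636885 grip y -16.956547952240637
127 top 44.3 bot 17.2
75 top 59.4 bot 32.4
60 top 63.8 bot 36.7
-90 top 107.5 bot 80.4
```

Tilt is 16°. The free end's underside is at z ≈ 78, clear above the shorter cover, and there is 6 mm of clearance under the longer one. I'll draw it out along its axis.

```bash
python3 -m crank '[[[0.27,-0.7,0,-0.2,0],[0.27,-1.4,0,-0.4,0],[0.27,-2.1,0,-0.6,0],[0.27,-2.8,0,-0.8,0],[0.27,-3.5,0,-1,0],[0.27,-4.2,0,-1.2,0],[0.27,-4.9,0,-1.4,0],[0.27,-5.6,0,-1.6,0],[0.27,-6.2,0,-1.8,0],[0.27,-6.2,0,-1.8,0]]]'; python3 ang.py w4
```

```text
time: 9.35
tool_pos: [521.4, -22.8, 76.0]
tcp_rot: [3.141, 0.001, 1.776]
contact_force: [1.0, -0.2, -2.4]
grip_width: 25.0
finger_force: 30.0
[ 1.  -0.2 -2.4] [-0.1  -0.15  0.02] [521.4 -22.8  76. ]
theta 17.532266900359115 range -55.03161025319409 24.89862633494893 grip y -79.60764440297439
127 top 40.2 bot 13.0
75 top 56.7 bot 29.4
60 top 61.4 bot 34.1
-90 top 108.8 bot 81.5
```

View pics/w4.png

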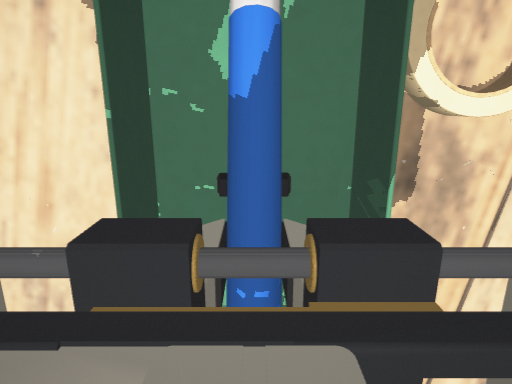

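The buffer end (white, at row 0, column 255) is at housing y ≈ 60, out from under the longer cover. The wrist shows only the weight. I'll lift straight up now.

```bash
python3 -m crank '[[[0.27,-0.2,0,-0.8,0],[0.27,-0.4,0,-2,0],[0.27,-0.5,0,-3.5,0],[0.27,-0.5,0,-5,0],[0.27,-0.5,0,-6.5,0],[0.27,-0.5,0,-8,0],[0.27,-0.5,0,-9.5,0],[0.27,-0.5,0,-11,0],[0.27,-0.5,0,-12,0],[0.27,-0.5,0,-12.5,0]]]'; python3 -m crank '[[[0.27,0,0,-1,0],[0.27,0,0,-2.3,0],[0.27,0,0,-3.8,0],[0.27,0,0,-5.3,0],[0.27,0,0,-6.8,0],[0.27,0,0,-8,0],[0.27,0,0,-9,0],[0.27,0,0,-9.5,0],[0.27,0,0,-9.5,0],[0.27,0,0,-9.5,0]]]';  python3 -m crank '[[[0.27,0,0,0,0],[0.27,0,0,0,0],[0.27,0,0,0,0],[0.27,0,0,0,0],[0.27,0,0,0,0],[0.27,0,0,0,0],[0.27,0,0,0,0],[0.27,0,0,0,0],[0.27,0,0,0,0],[0.27,0,0,0,0]]]'; python3 ang.py w5;  python3 -c "
from h import *
a,_=cap('scene','s5');b=np.load('w5.npz')['im']
cv2.imwrite('pics/c5.png',cv2.resize(np.hstack([a,b])[:,:,::-1],(800,300)))"
```

```text
time: 10.4
tool_pos: [522.3, -26.8, 202.3]
tcp_rot: [3.14, 0.001, 1.777]
contact_force: [0.3, 0.1, -3.2]
grip_width: 25.2
finger_force: 30.0
time: 11.4
tool_pos: [521.7, -26.8, 295.1]
tcp_rot: [-3.141, -0.0, 1.777]
contact_force: [0.1, 0.1, -4.6]
grip_width: 25.3
finger_force: 30.0
time: 12.4
tool_pos: [521.9, -26.8, 295.7]
tcp_rot: [3.142, 0.0, 1.777]
contact_force: [-0.6, 0.2, -2.1]
grip_width: 24.8
finger_force: 30.0
[-0.6  0.2 -2.1] [-0.12 -0.17  0.04] [521.9 -26.8 295.7]
theta 17.545918771886022 range -55.00708267277919 23.262339019391852 grip y -83.67608132885769
127 top 258.6 bot 231.4
75 top 275.1 bot 247.8
60 top 279.8 bot 252.5
-90 top 327.2 bot 300.0
```

View pics/c5.png

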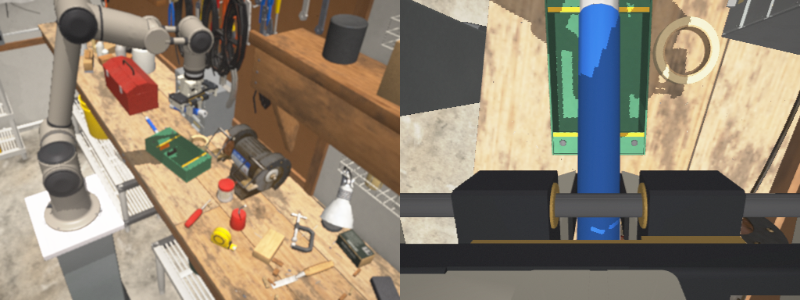

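The pictures show the roller (right, columns 578–620) held steady at a 17.5° slant with its lowest point at about z = 250. That is far above the required 119 mm. In the scene view at left, the housing at (175,155) is empty and the tools are undisturbed. I'm handing in.

```bash
python3 -c "
from plant import bot
print(bot.close_job())"
```

```text
the job is handed in; nothing more can be done
None
```

The larger roller is out of the housing and held still at a 17.5° slant, its lowest point about 18 cm above the covers; the job was handed in at about 12.5 s, and the hand-in returned no verdict.

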